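# Flip the gearbox cover shut against the housing wall

## Task

Close the low green gear housing with its flat cover, which lies inside-up on the bench beside it, without picking the cover up: with the fingertips push its screw edge until the opposite, plain edge butts against the foot of the housing's plain wall and the cover tips up on that edge and flips over onto the housing, then push it home between the two side cheeks until it lies flat on its seat against the end stop. Do not lift or carry the cover, leave the loose parts round about alone, and let go of everything at the end.

Things in the scene. Friction and masses are not known exactly. Their poses are not given: they have to be found in the camera images.
- housing: Low green gear housing, open on top, gears inside, bolted down. 112 x 148 x 22 mm (x, y, z) plus rims. Origin under its middle at bench height, z up; +x points from its plain wall (on the -x side, toward the cover) to its end stop. Bolted feet reach to y = +-96 mm, 9 to 17 mm high, at x = -45..-19 and 23..49; a 14 mm shaft stub reaches to y = +107 mm at x = 0.
- housing_wall_foot (a point): Middle of the foot of the housing's plain wall, at bench height; axes as the housing's. The wall is a flat upright face along y, 148 mm long, 22 mm high, with no rim on top; the cover lies in front of it, on its -x side.
- housing_seat (a point): Middle of the cover's seat, a level ledge round the gear pit 22 mm above the bench; axes as the housing's. Shut, the cover's origin is 5 mm above this point, axes parallel. From here the end stop's face is at x = +51 mm (9 mm above the seat), the cheeks' inner faces at y = +-63.5 mm (6 mm above it, top edges bevelled 4 mm), the plain wall's face at x = -50.5 mm.
- cover: Flat rigid plate 100 x 120 x 5 mm (x, y, z), 0.13 to 0.21 kg; outside green, inside bare metal with black seal. Origin mid outer face; z points out of the outer face (down at the start, up when shut), +x to the screw edge (away from the housing at the start, to the end stop when shut). Starts inside-up, plain edge 15 to 60 mm from the plain wall, up to 12 mm off line and 0.2 rad askew.
- cover_plain_edge (a point): Middle of the cover's plain edge (cover x = -50 mm), mid thickness; axes as the cover's. At the start it rests on the bench and faces the plain wall. Tipped on past upright over the top of the plain wall (push on, then press it down onto the seat), the cover comes to lie on the seat with this edge sticking out some 20 to 30 mm past the wall.
- cover_screw_edge (a point): Middle of the cover's screw edge (cover x = +50 mm), mid thickness; axes as the cover's. A knurled steel screw head, 20 mm across, 15 mm high, fixed to the plate, stands on the outer face 16 mm in from this edge at y = 0. At the start the cover rests on it, sloping up 0.2 rad to this edge, whose underside is 20 mm above the bench.
- bearing: Loose ball bearing lying flat, 47 mm across, 14 mm high, origin under its middle. Leave alone.
- tape_roll: Loose roll of black tape lying flat, 55 mm across, 19 mm high, origin under its middle. Leave alone.
- nut: Loose big grey hexagon nut lying flat, 29 x 33 x 16 mm, origin under its middle. Leave alone.
- spanner: Loose spanner lying flat, 28 x 143 x 5 mm, origin under its middle, long axis y. Leave alone.

How it is judged:
By the outcome, as a careful person would: the job done as asked, in the order asked, and still so for the second after the job is handed in, with the robot touching nothing.
It also fails if it takes over 72 s, if anything falls off the work surface, if the arm or the gripper's body presses on something with over 40 N, if the wrist force passes 120 N, or if a joint passes its speed limit or range.

## Robot

A 7-joint arm with a two-finger parallel gripper is mounted at the origin on a cart in front of the work surface, level with it; the furniture and walls round the work are solid. World frame = base frame: x ahead of the robot, y to its left, z up, the work surface at z = 0. Lengths are in m, angles in rad, forces in N, time in s.
With the tool pointing down it reaches from about 0.4 to 0.9 m from the base axis. Payload 5.6 kg.
Tool frame: the origin (TCP) lies midway between the tips of the shut fingers; the grasp point (between the pads) lies 19 mm behind it; z points along the fingers, y is the line along which they close (so a half turn about z gives the same grasp; the last joint's range is limited). The gripper opens to 92 mm and grips with 3 to 60 N. Pads are 20 mm wide; open, the fingers measure 128 mm over their backs; the gripper's body (75 mm by 189 mm) begins 69 mm behind the grasp point.
Start: joints at [-1.343, 0.468, -0.012, 1.603, 0.006, 1.071, -0.056], TCP at [0.174, 0.626, 0.215] pointing down, gripper open.
Joint ranges: [-2.53, 2.53], [-0.31, 2.02], [-1.57, 1.55], [0.28, 2.44], [-1.29, 4.43], [0.15, 1.84], [-2.92, 2.92]. Speed limits (rad/s): [2.57, 2.57, 3.14, 3.14, 3.14, 3.14, 3.14].

## Interface

Orientations are given as a 3x3 rotation matrix whose columns are the frame's x, y, z axes.
In Python, from station import env, effector, solver, viewer, workorder, search_frame, tip_of gives the robot as it stands. Calls block until the motion is done:
- env.reach(position, orientation): joint-space move of the TCP to a pose.
- env.movel(position, frame=None, rate=0.15): straight line of the TCP; frame=None keeps the orientation; rate is the mean speed in m/s.
- env.goto_joints(angles): joint-space move.
- effector.release() and effector.grasp(squeeze=None): open the fingers fully, or close them until they stop; squeeze is the grip in N (None keeps the last).
- env.pause(seconds).
- solver.inverse_kinematics(position, orientation): joint angles nearest the present ones, or None.
- env.sense(): the state.
- viewer.read_camera(name): name is "scene" or "top" or "wrist"; returns (picture, depth): 384x512x3 uint8, red, green, blue; 384x512 float32, m along the optical axis (not along the pixel's ray), 0 where there is no reading.
- viewer.camera_info(name): a dict with "intrinsics" (3x3 intrinsics, pixels), "dist_coeffs" ([k1, k2, p1, p2, k3] as OpenCV has them; the pictures are not rectified), "eye" and "rotation" of the camera in the world; the wrist camera has in their place "T_tool_cam" (4x4, takes a point from camera to tool coordinates, whose origin is the TCP and whose axes are the flange's). Camera axes: x right, y up, looking along -z (the intrinsics and any distortion apply to the point x, -y, -z); pixel columns grow to the right and rows downward; lengths in m; the calibration is good to about 2 mm. A picture is of the moment at which its call begins: read the wrist's pose just before it. camera_info takes no time and is no camera call.
A pose or a line that the arm cannot do raises env.PlanningError and nothing moves.
- workorder.finish_job(): hands the job in; it is judged then, once.
Trained networks look in the newest picture that a camera, given by its name, has taken for a name from the list of things; names that differ only in an ending like _2 or _b are one class to them, and where a whole thing is asked for, a point or a joint stands for the part that bears it (a point fixed in the world has none). Each returns a list of dicts, best first, with "score" (0 to 1); they miss things now and then, are a little off and sometimes report something else, mostly with a low value. They report only what shows in the picture. A call takes as long as a camera call.
- search_frame(camera, name): "at" ([x, y, z] in m, in world coordinates, good to about 4 mm: the middle of the surface that is visible of it).
- tip_of(camera, name): "at" ([x, y, z] in m, in world coordinates, good to about 4 mm: a listed point, or the origin of a listed thing).
The state is a dict: "t": time; "joint_positions": joint angles; "joint_velocities": joint speeds; "tau": joint torques, N m; "ee_pos": TCP position; "tcp_rot": TCP orientation; "wrist_force": force on the tool from outside, world axes, zero at the start; "moment": the same for the moment, N m; "gripper_width": finger opening in m; "grasp_force": force on a finger pad.
Only numpy, scipy, OpenCV 4.12 (cv2) and the standard library are available. Lean on these libraries where they do the work, as an engineer would, in place of code of your own. Each camera call takes 0.05 s, during which the arm holds its last target. There are 200 camera calls.

## Working session

There is one attempt and no reset: what is moved stays moved. The work goes in short steps, each a Python script; the robot and the scene stay as the last script left them, time stands still between calls to the robot, and variables do not carry over. Pictures are saved under pics/ and viewed, at most 10 in all, crops included, and the job is handed in when it is done.

```bash
mkdir -p pics
python3 - <<'E'
from station import env, effector, solver, viewer, workorder, search_frame, tip_of
import cv2, numpy as np
for c in ["top","scene"]:
    p,d=viewer.read_camera(c); cv2.imwrite(f"pics/{c}0.png",p[:,:,::-1])
    for n in ["housing","housing_wall_foot","housing_seat","cover","cover_plain_edge","cover_screw_edge","bearing","tape_roll","nut","spanner"]:
        r=tip_of(c,n); print(c,n,[(np.round(a["at"],4).tolist(),round(a["score"],2)) for a in r[:2]])
    i=viewer.camera_info(c); print(i)
s=env.sense(); print(s["t"],s["tcp_rot"],s["ee_pos"])
E
```

```text
top housing [([0.5424, -0.0302, 0.0031], 0.69), ([0.5253, 0.074, 0.0005], 0.66)]
top housing_wall_foot [([0.5223, 0.0261, 0.0026], 0.71)]
top housing_seat [([0.5362, -0.0217, 0.0176], 0.58)]
top cover [([0.5056, 0.1131, 0.01], 0.93)]
top cover_plain_edge [([0.5272, 0.0717, 0.0024], 0.83), ([0.3743, -0.0703, -0.0032], 0.37)]
top cover_screw_edge [([0.5406, -0.0292, 0.0025], 0.64), ([0.4831, 0.1582, 0.0185], 0.63)]
top bearing [([0.5284, -0.1384, -0.0041], 0.69)]
top tape_roll [([0.687, 0.0434, 0.001], 0.88)]
top nut [([0.6199, -0.1236, -0.0023], 0.45)]
top spanner [([0.3759, -0.0698, -0.0029], 0.82), ([0.5228, 0.0241, 0.0006], 0.61)]
{'intrinsics': array([[427.01859044,   0.        , 254.42399635],
       [  0.        , 427.01859044, 186.76675055],
       [  0.        ,   0.        ,   1.        ]]), 'dist_coeffs': array([-0.01294055,  0.        ,  0.        ,  0.        ,  0.        ]), 'eye': array([0.39936804, 0.00813966, 0.96572021]), 'rotation': array([[-0.00857283,  0.98508206, -0.17187159],
       [-0.99965471, -0.01271207, -0.02299717],
       [-0.02483895,  0.17161509,  0.984
[... 459 characters left out ...]
spanner [([0.376, -0.0751, -0.0007], 0.54)]
{'intrinsics': array([[368.05586238,   0.        , 260.13400546],
       [  0.        , 368.05586238, 194.60269025],
       [  0.        ,   0.        ,   1.        ]]), 'dist_coeffs': array([0.01691936, 0.        , 0.        , 0.        , 0.        ]), 'eye': array([0.10605622, 0.29080665, 0.7169283 ]), 'rotation': array([[-0.49393197,  0.69425512, -0.52348929],
       [-0.86935406, -0.38326364,  0.31198158],
       [ 0.0159604 ,  0.60919522,  0.79285967]])}
1.1 [[-9.63542659e-01  2.67554740e-01  7.08767531e-05]
 [ 2.67554740e-01  9.63542662e-01 -1.47680811e-05]
 [-7.22440454e-05  4.73373516e-06 -9.99999997e-01]] [0.17392483 0.62630242 0.2145707 ]
```

View pics/top0.png

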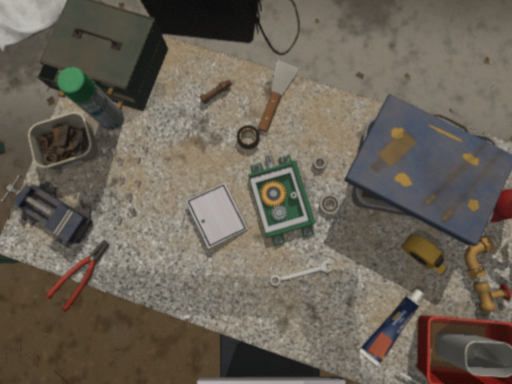

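View pics/scene0.png

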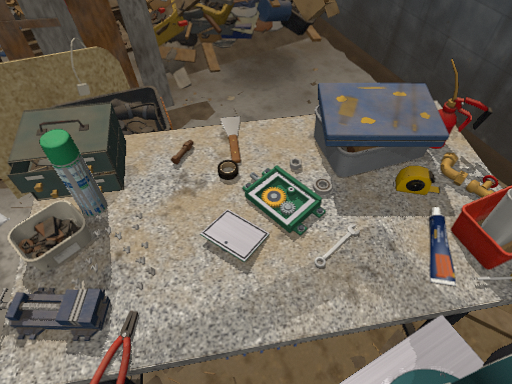

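The top picture shows the cover, a pale plate, at about (215,217). The green housing is at about (281,198) and its plain wall faces left, towards the cover. The spanner is at (302,273), the nut at (320,165), the bearing at (330,205) and the tape at (247,137). The networks' results fit this. Next I'll fit the rectangles from colour and calibration.

```bash
cat > h.py <<'E'
from station import env, effector, solver, viewer, workorder, search_frame, tip_of
import cv2, numpy as np
def rays(info,px,eye=None,R=None):
    n=cv2.undistortPoints(np.asarray(px,float).reshape(-1,1,2),info["intrinsics"],np.asarray(info["dist_coeffs"]))[:,0]
    return (np.c_[n[:,0],-n[:,1],-np.ones(len(n))])@R.T
def onplane(info,px,z,eye=None,R=None):
    eye=info["eye"] if eye is None else eye; R=info["rotation"] if R is None else R
    r=rays(info,px,R=R); return eye+r*((z-eye[2])/r[:,2])[:,None]
def cloud(info,d,eye=None,R=None):
    eye=info["eye"] if eye is None else eye; R=info["rotation"] if R is None else R
    v,u=np.mgrid[0:384,0:512]; r=rays(info,np.c_[u.ravel(),v.ravel()],R=R)
    return (eye+r*d.reshape(-1,1)).reshape(384,512,3)
def wristpose(s,info):
    T=np.eye(4);T[:3,:3]=s["tcp_rot"];T[:3,3]=s["ee_pos"];T=T@info["T_tool_cam"]; return T[:3,3],T[:3,:3]
E
python3 - <<'E'
from h import *
p,d=viewer.read_camera("top"); i=viewer.camera_info("top"); P=cloud(i,d)
hsv=cv2.cvtColor(p,cv2.COLOR_RGB2HSV)
out=[]
def rect(mask,z,name):
    m=mask.astype(np.uint8); n,l,st,c=cv2.connectedComponentsWithStats(m); k=1+np.argmax(st[1:,4])
    ys,xs=np.where(l==k); W=onplane(i,np.c_[xs,ys],z)[:,:2]
    r=cv2.minAreaRect((W*1000).astype(np.float32)); print(name,r,len(xs), "pix z",np.round(np.percentile(P[ys,xs,2],[5,50,95]),4))
roi=np.zeros((384,512),bool); roi[150:255,175:255]=1
rect(roi&(hsv[...,1]<40)&(hsv[...,2]>185),0.012,"coverwhite")
roi2=np.zeros((384,512),bool); roi2[150:250,246:318]=1
g=roi2&(hsv[...,0]>60)&(hsv[...,0]<95)&(hsv[...,1]>90)
rect(g,0.025,"green")
gg=cv2.morphologyEx(g.astype(np.uint8),cv2.MORPH_CLOSE,np.ones((15,15)))
rect(cv2.morphologyEx(gg,cv2.MORPH_OPEN,np.ones((23,23)))>0,0.025,"green opened")
rect(roi2&(hsv[...,1]<60)&(hsv[...,2]>170),0.022,"seat white")
for (u,v) in [(215,217),(205,200),(225,240),(281,198),(260,205)]: print(u,v,P[v,u],p[v,u])
cv2.imwrite("pics/crop.png",cv2.resize(p[140:262,175:325,::-1],None,fx=5,fy=5,interpolation=cv2.INTER_CUBIC)[:600,:750])
print(viewer.camera_info("wrist"))
E
```

```text
Traceback (most recent call last):
ValueError: attempt to get argmax of an empty sequence
```

Run:
```python
from h import *
a=np.array([0.37,-0.93,0]);a/=np.linalg.norm(a); R=np.c_[-a,np.cross([0,0,-1],-a),[0,0,-1]]
i=viewer.camera_info("wrist"); print(i["T_tool_cam"],i["intrinsics"])
off=R@i["T_tool_cam"][:3,3]
pos=np.array([0.52,0.045,0.36])-np.r_[off[:2],0]
env.reach(pos,R); s=env.sense(); p,d=viewer.read_camera("wrist"); print(s["t"],s["joint_positions"])
np.savez("w.npz",p=p,d=d,T=s["tcp_rot"],e=s["ee_pos"])
for n in ["housing","housing_wall_foot","housing_seat","cover","cover_plain_edge","cover_screw_edge"]:
    print(n,[(np.round(x["at"],4).tolist(),round(x["score"],2)) for x in tip_of("wrist",n)[:2]])
cv2.imwrite("pics/w0.png",p[...,::-1])
```

```text
[[ 4.17140020e-04  9.72290023e-01  2.33777538e-01  6.37493813e-02]
 [ 9.99999371e-01 -1.62119314e-04 -1.11008426e-03  2.42435585e-04]
 [-1.04142400e-03  2.33777854e-01 -9.72289479e-01 -1.69785125e-01]
 [ 0.00000000e+00  0.00000000e+00  0.00000000e+00  1.00000000e+00]] [[319.8845829    0.         258.15782794]
 [  0.         319.8845829  189.92393047]
 [  0.           0.           1.        ]]
3.8083 [-0.6507413   0.17917662  0.7172322   1.71407275 -0.12203204  1.29439094
  0.47277349]
housing [([0.5395, -0.0329, -0.0002], 0.73)]
housing_wall_foot [([0.5226, 0.0256, -0.0033], 0.74)]
housing_seat [([0.5377, -0.0255, 0.023], 0.94)]
cover [([0.5038, 0.1226, 0.0067], 0.62)]
cover_plain_edge [([0.525, 0.0717, 0.0073], 0.92)]
cover_screw_edge [([0.4814, 0.1591, 0.0216], 0.71)]
```

View pics/w0.png

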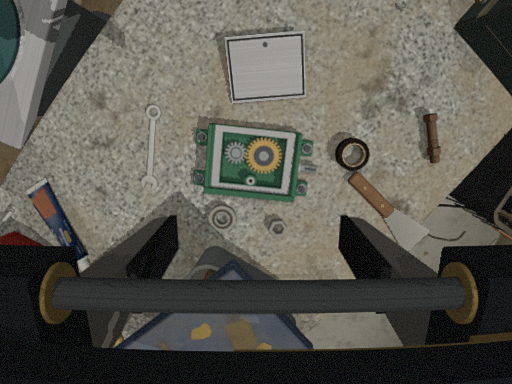

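The wrist picture shows the cover at corners (225,37), (304,32), (305,97) and (231,102). The housing's plain wall runs from (211,123) to (301,130), with the shaft stub at (310,170). I'll fit the edges precisely now.

Run:
```python
from h import *
w=np.load("w.npz"); p,d=w["p"],w["d"]; i=viewer.camera_info("wrist")
eye,R=wristpose({"tcp_rot":w["T"],"ee_pos":w["e"]},i); P=cloud(i,d,eye,R)
hsv=cv2.cvtColor(p,cv2.COLOR_RGB2HSV); H,S,V=[hsv[...,k].astype(int) for k in range(3)]
def big(m):
    n,l,st,c=cv2.connectedComponentsWithStats(m.astype(np.uint8)); k=1+np.argmax(st[1:,4]); return l==k
def show(m,z,name):
    ys,xs=np.where(m); W=onplane(i,np.c_[xs,ys],z,eye,R)[:,:2]*1000
    print(name,len(xs),"px box",xs.min(),xs.max(),ys.min(),ys.max(),cv2.minAreaRect(W.astype(np.float32)),"z",np.round(np.percentile(P[ys,xs,2],[5,25,50,75,95]),4))
roi=np.zeros((384,512),bool); roi[112:210,185:325]=1
g=roi&(H>60)&(H<95)&(S>90)
gg=cv2.morphologyEx(np.pad(g.astype(np.uint8),40),cv2.MORPH_CLOSE,np.ones((31,31)))
gg=cv2.morphologyEx(gg,cv2.MORPH_OPEN,np.ones((51,51)))[40:-40,40:-40]>0
show(big(g),.022,"green all"); show(big(gg),.022,"green core")
cnt=cv2.findContours(big(g).astype(np.uint8),cv2.RETR_EXTERNAL,cv2.CHAIN_APPROX_NONE)[0][0][:,0]
top=np.array([[x,min(c[1] for c in cnt if c[0]==x)] for x in range(216,297)])
W=onplane(i,top,.022,eye,R); f=cv2.fitLine((W[:,:2]*1000).astype(np.float32),cv2.DIST_HUBER,0,.01,.01).ravel(); print("wall line",f,np.degrees(np.arctan2(f[1],f[0])))
sw=big(roi&(S<60)&(V>130)); show(sw,.022,"seat")
roi=np.zeros((384,512),bool); roi[20:112,212:316]=1
# cover: height based & brightness
for t in (0.004,0.006): show(big(roi&(P[...,2]>t)&(d>0)),.014,"cover h%g"%t)
c=[(225,37),(304,32),(305,97),(231,102)]
W=[onplane(i,[q],z,eye,R)[0] for q,z in zip(c,[.0245,.0245,.005,.005])]; print(np.round(W,4))
m=big(roi&(P[...,2]>.004)&(d>0)); ys,xs=np.where(m); A=P[ys,xs]; print(cv2.minAreaRect((A[:,:2]*1000).astype(np.float32)))
print("patch",p[70,265],p[20:26,216:222].mean((0,1)),P[35:100:8,265,2].round(4),P[135:200:8,210,2].round(4))
```

```text
green all 1383 px box 194 312 124 201 ((540.256103515625, -28.7001953125), (183.3334503173828, 111.58100891113281), 15.847563743591309) z [0.0079 0.0259 0.0278 0.0298 0.0312]
green core 5964 px box 204 304 136 196 ((545.4327392578125, -32.26233673095703), (163.88525390625, 97.48497009277344), 21.696990966796875) z [0.0043 0.0066 0.0167 0.0226 0.0298]
wall line [ 9.6113223e-01  2.7608857e-01  5.5745587e+02 -7.2355331e+01] 16.026896
seat 2943 px box 219 324 112 209 ((571.1689453125, -13.980445861816406), (170.50515747070312, 157.21780395507812), 21.95683479309082) z [-0.002  -0.001  -0.0003  0.0003  0.0014]
cover h0.004 5195 px box 224 305 31 102 ((505.78533935546875, 118.16804504394531), (122.06266021728516, 100.34188842773438), 26.79338264465332) z [0.0059 0.0103 0.015  0.0197 0.0236]
cover h0.006 4896 px box 224 305 31 102 ((505.6951904296875, 118.34652709960938), (122.06266021728516, 99.94196319580078), 26.79338264465332) z [0.007  0.0112 0.0156 0.02   0.0236]
[[0.433  0.1338 0.0245]
 [0.5392 0.1842 0.0245]
 [0.5801 0.0996 0.005 ]
 [0.4737 0.0484 0.005 ]]
((505.9291687011719, 117.49351501464844), (120.58214569091797, 98.26346588134766), 26.84238052368164)
patch [157 155 152] [150.25       148.22222222 137.19444444] [0.0232 0.0221 0.0194 0.0168 0.0148 0.0132 0.0104 0.0073 0.004 ] [ 0.0261  0.0291  0.0279  0.0264  0.025   0.0243  0.0262  0.0284 -0.0001]
```

Run:
```python
from h import *
w=np.load("w.npz"); d=w["d"]; i=viewer.camera_info("wrist")
eye,R=wristpose({"tcp_rot":w["T"],"ee_pos":w["e"]},i); P=cloud(i,d,eye,R)
A=P[112:212,180:330].reshape(-1,3); A=A[(A[:,2]>.0185)&(A[:,2]<.036)]
for lo,name in((.0185,"body"),(.0255,"rims")):
    B=A[A[:,2]>lo]; print(name,len(B),cv2.minAreaRect((B[:,:2]*1000).astype(np.float32)))
for yaw in (15.5,16,16.5):
    t=np.radians(yaw); hy=np.array([np.cos(t),np.sin(t)]); hx=np.array([hy[1],-hy[0]]); 
    q=(A[:,:2]-[.540,-.028])
    X=q@hx*1000;Y=q@hy*1000
    print(yaw,"X",np.percentile(X,[0,.5,1,99,99.5,100]).round(1),"Y",np.percentile(Y,[0,.5,1,99,99.5,100]).round(1))
    h=(A[:,2]>.0265); print(" cheekhist Y",np.histogram(Y[h&(abs(X)<35)],np.arange(-80,81,4))[0], "X",np.histogram(X[h&(abs(Y)<50)],np.arange(-60,62,4))[0])
```

```text
body 3621 ((554.770751953125, -23.78832244873047), (177.97898864746094, 111.16439819335938), 15.664222717285156)
rims 1249 ((540.7388305664062, -29.084945678710938), (148.22491455078125, 108.73930358886719), 15.55018424987793)
15.5 X [-55.8 -55.4 -55.1  54.1  54.5  55.7] Y [-73.7 -73.1 -72.6  84.2  94.1 104.3]
 cheekhist Y [  0  33 102  59   0   0   0   0   0   0   0   0   0   0   0   0   0   0
   0   0   0   0   0   0   0   0   0   0   0   0   0   0   0   0   0   0
  30  89  52   0] X [  0   0   0   0   0   0   0   0   0   0   0   0   0   0   0   0   0   0
   0   0   0   0   0   0   0   0 156 147 103   0]
16 X [-56.1 -55.4 -55.1  54.1  54.5  55.4] Y [-73.7 -73.  -72.6  84.2  94.1 104.4]
 cheekhist Y [ 0 34 99 59  0  0  0  0  0  0  0  0  0  0  0  0  0  0  0  0  0  0  0  0
  0  0  0  0  0  0  0  0  0  0  0  0 30 91 52  0] X [  0   0   0   0   0   0   0   0   0   0   0   0   0   0   0   0   0   0
   0   0   0   0   0   0   0   0 152 152 102   0]
16.5 X [-56.7 -55.6 -55.2  54.1  54.7  55.8] Y [-74.  -73.  -72.6  84.2  94.1 104.4]
 cheekhist Y [  0  31 103  55   2   0   0   0   0   0   0   0   0   0   0   0   0   0
   0   0   0   0   0   0   0   0   0   0   0   0   0   0   0   0   0   0
  29  91  51   0] X [  0   0   0   0   0   0   0   0   0   0   0   0   0   0   0   0   0   0
   0   0   0   0   0   0   0   2 149 151 102   0]
```

```bash
cat >> h.py <<'E'
YAW=np.radians(15.7); O=np.array([.5404,-.0279])
hy=np.array([np.cos(YAW),np.sin(YAW)]); hx=np.array([hy[1],-hy[0]])
def pose(X,Y,Z,rel=0.,tilt=0.):
    """TCP at housing coords (m); rel: yaw rel. to housing; tilt>0 leans the fingertips toward the housing"""
    t=YAW+rel; y=np.array([np.cos(t),np.sin(t),0]); f=np.array([y[1],-y[0],0])
    z=-np.cos(tilt)*np.array([0,0,1])+np.sin(tilt)*f; x=np.cross(y,z)
    return np.r_[O+X*hx+Y*hy,Z],np.c_[x,y,z]
def go(X,Y,Z,rel=0.,tilt=0.,rate=.15,v=True):
    p,R=pose(X,Y,Z,rel,tilt); env.movel(p,R,rate=rate)
    if v:
        s=env.sense(); f=s["wrist_force"]; e=s["ee_pos"][:2]-O
        print("t%.1f X%.1f Y%.1f Z%.1f F %s"%(s["t"],e@hx*1e3,e@hy*1e3,s["ee_pos"][2]*1e3,np.round([f[:2]@hx,f[:2]@hy,f[2]],1)))
def wcover(save=None):
    i=viewer.camera_info("wrist"); s=env.sense(); p,d=viewer.read_camera("wrist"); eye,R=wristpose(s,i)
    if save: cv2.imwrite(save,p[...,::-1])
    return p,d,cloud(i,d,eye,R)
def hframe(P):
    q=P[...,:2]-O; return np.stack([q@hx,q@hy,P[...,2]],-1)*1e3
E
python3 - <<'E'
from h import *
r=.194
c=np.array([np.cos(r),np.sin(r)]) # cover dir to housing, in housing X,Y
E=np.array([-.1988,-.0034])
p,R=pose(*(E-.045*c),.10,r); env.reach(p,R)
print(R)
go(*(E-.045*c),.010,r,rate=.2)
go(*(E-.012*c),.010,r,rate=.1)
go(-.158-.010,.0005,.010,0,rate=.05)
for n in("top","scene"):
    p,d=viewer.read_camera(n)
    cv2.imwrite(f"pics/{n}1.png",p[...,::-1])
    i=viewer.camera_info(n); Q=hframe(cloud(i,d)); m=(Q[...,2]>4)&(Q[...,2]<26)&(Q[...,0]>-175)&(Q[...,0]<-57)&(abs(Q[...,1])<90)&(d>0)
    print(n,m.sum(),cv2.minAreaRect(Q[m][:,:2].astype(np.float32)))
E
```

```text
[[-0.45111714  0.89246475  0.        ]
 [ 0.89246475  0.45111714 -0.        ]
 [-0.          0.         -1.        ]]
t6.1 X-242.3 Y-11.1 Z10.7 F [0.1 0.6 0.6]
t6.5 X-210.7 Y-5.3 Z10.7 F [-1.2  0.5 -0.2]
t7.6 X-167.9 Y0.3 Z9.9 F [ 0.2 -1.  -0.3]
top 1966 ((-103.50859069824219, -13.393745422363281), (89.79109191894531, 144.1635284423828), 0.2905828356742859)
scene 494 ((-116.05369567871094, -16.71564483642578), (117.12831115722656, 146.3583221435547), 0.18169187009334564)
```

Run:
```python
import cv2,numpy as np
a=cv2.imread("pics/top1.png")[130:270,170:330]; b=cv2.imread("pics/scene1.png")[130:270,170:330]
cv2.imwrite("pics/c1.png",cv2.resize(np.hstack([a,b]),(800,350),interpolation=cv2.INTER_CUBIC))
```

```text
(no output)
```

View pics/c1.png

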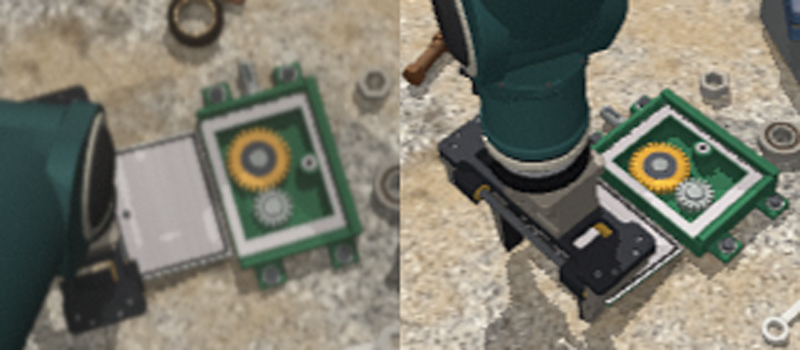

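The cover is now nearly parallel to the plain wall and a few mm from it. In the left panel its plain edge runs from (197,133) to (229,260), with the wall at (200,112) to (240,265). I'll check how well it is centred in y.

Run:
```python
from h import *
p,d=viewer.read_camera("top"); i=viewer.camera_info("top"); Qt=hframe(cloud(i,d))
p,d2,P=wcover("pics/w1.png"); Qw=hframe(P)
for n,Q in(("top",Qt),("wrist",Qw)):
    for x in(-140,-120,-100,-80,-66):
        m=(abs(Q[...,0]-x)<5)&(Q[...,2]>2.5+(-58-x)*.15)&(Q[...,2]<28)&(abs(Q[...,1])<75)
        y=Q[m][:,1]; print(n,x,m.sum(),np.percentile(y,[0,1,99,100]).round(1) if len(y) else "")
    for y in(-40,0,40):
        m=(abs(Q[...,1]-y)<4)&(Q[...,0]>-90)&(Q[...,0]<-50); o=np.argsort(Q[m][:,0]); print(" prof",y,[(round(a,0),round(b,1)) for a,b in Q[m][o][::3][:, [0,2]].tolist()])
```

```text
top -140 196 [-61.2 -59.8  50.2  53.9]
top -120 240 [-61.  -59.9  56.8  57.8]
top -100 230 [-60.6 -59.6  56.4  58.2]
top -80 218 [-60.9 -60.1  56.8  57.8]
top -66 207 [-60.3 -59.4  56.5  57.8]
 prof -40 [(-89.0, 9.4), (-88.0, 12.3), (-86.0, 11.4), (-84.0, 10.8), (-82.0, 11.6), (-80.0, 11.1), (-79.0, 9.4), (-77.0, 8.8), (-75.0, 5.8), (-73.0, 5.6), (-71.0, 4.2), (-69.0, 5.5), (-67.0, 5.0), (-65.0, 6.8), (-63.0, 5.4), (-62.0, 3.6), (-60.0, 2.9), (-58.0, 1.2), (-55.0, 21.3), (-53.0, 23.2), (-51.0, 20.8), (-50.0, 23.4)]
 prof 0 [(-90.0, 10.8), (-87.0, 11.0), (-86.0, 12.2), (-84.0, 9.8), (-82.0, 9.7), (-79.0, 6.0), (-78.0, 10.6), (-75.0, 12.2), (-73.0, 8.3), (-71.0, 9.3), (-70.0, 7.5), (-67.0, 4.7), (-65.0, 5.8), (-63.0, 8.4), (-62.0, 5.1), (-60.0, 6.7), (-58.0, -2.5), (-56.0, 11.2), (-54.0, 20.4), (-53.0, 21.0), (-51.0, 22.3)]
 prof 40 [(-90.0, 8.1), (-88.0, 11.1), (-86.0, 10.8), (-83.0, 8.4), (-81.0, 11.4), (-79.0, 9.0), (-77.0, 9.7), (-75.0, 6.2), (-72.0, 7.7), (-70.0, 7.5), (-68.0, 7.9), (-66.0, 3.8), (-64.0, 2.8), (-62.0, 8.2), (-60.0, 5.0), (-57.0, -1.2), (-55.0, 20.9), (-54.0, 24.3), (-52.0, 23.1), (-51.0, 21.6)]
wrist -140 121 [-52.1 -50.5  50.9  55. ]
wrist -120 1081 [-58.3 -57.1  58.9  60.3]
wrist -100 2160 [-58.7 -57.1  59.   60.6]
wrist -80 0 
wrist -66 0 
 prof -40 [(-90.0, 11.1), (-90.0, 9.9), (-89.0, 10.4), (-89.0, 11.1), (-89.0, 10.6), (-89.0, 9.6), (-89.0, 10.3), (-88.0, 10.1), (-88.0, 9.9), (-88.0, 10.4), (-87.0, 9.8), (-87.0, 9.8), (-87.0, 10.5), (-87.0, 10.4), (-86.0, 9.6)]
 prof 0 [(-90.0, 11.3), (-90.0, 10.8), (-89.0, 9.7), (-89.0, 10.3), (-89.0, 10.1), (-89.0, 9.9), (-89.0, 10.8), (-89.0, 10.6), (-88.0, 9.5)]
 prof 40 [(-90.0, 10.7), (-90.0, 9.5), (-90.0, 10.5), (-89.0, 11.1), (-89.0, 10.6), (-89.0, 10.5), (-89.0, 10.4), (-88.0, 9.7)]
```

Run:
```python
from h import *
for th in [.2,.24]+list(np.radians([20,28,36,44,52,60,68,76,83])):
    cx=-56-5*np.sin(th)-100*np.cos(th)+.7; cz=100*np.sin(th)
    go((cx-10)/1e3,.0005,max((cz-10)/1e3,.010),rate=.06)
p,d=viewer.read_camera("scene"); p2,_=viewer.read_camera("top")
cv2.imwrite("pics/c2.png",cv2.resize(np.hstack([p2[120:270,170:330],p[120:270,170:330]])[...,::-1],(800,375),interpolation=cv2.INTER_CUBIC))
```

```text
t8.0 X-164.7 Y0.5 Z10.0 F [-2.3  0.6 -0.1]
t8.3 X-164.0 Y0.5 Z14.0 F [-2.8  0.1 -0.1]
t8.6 X-161.1 Y0.5 Z24.6 F [-3.2  0.3 -0.4]
t9.0 X-155.9 Y0.5 Z37.4 F [-3.  -1.4  0.9]
t9.3 X-148.9 Y0.5 Z49.1 F [-3.4 -0.7  1.8]
t9.7 X-140.1 Y0.6 Z59.8 F [-2.8 -1.3  2.4]
t10.1 X-129.9 Y0.6 Z69.0 F [-0.8 -0.7  0.7]
t10.5 X-119.0 Y0.5 Z76.8 F [-1.3  0.1 -0.2]
t10.8 X-106.9 Y0.6 Z82.9 F [-0.7  0.1  0.1]
t11.2 X-93.8 Y0.5 Z87.2 F [-0.2  0.5  0.4]
t11.6 X-81.8 Y0.4 Z89.3 F [-0.3 -0.3  0.6]
```

View pics/c2.png

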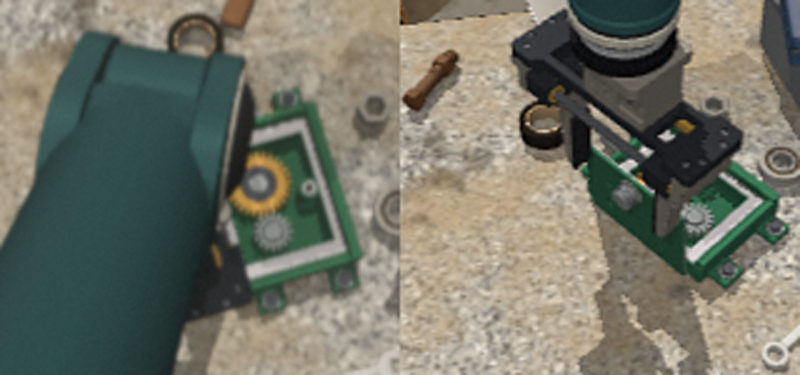

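The cover stands upright at the plain wall. In the right panel its green outer face and screw head are at about (625,190). Next I push it past upright.

Run:
```python
from h import *
for X in(-74,-68,-62,-56,-50,-44,-38): go(X/1e3,.0005,.088,rate=.06)
env.pause(.2)
p,d=viewer.read_camera("scene")
cv2.imwrite("pics/c3.png",cv2.resize(p[110:270,170:350,::-1],(675,600),interpolation=cv2.INTER_CUBIC))
p,d,P=wcover(); Q=hframe(P)
for x in range(-90,50,10):
    m=(abs(Q[...,0]-x)<2)&(abs(Q[...,1])<35); z=Q[m][:,2]; print(x,m.sum(),np.median(z).round(1) if len(z) else "")
```

```text
t12.0 X-73.4 Y0.4 Z87.9 F [ 0.8 -0.1  0.5]
t12.2 X-67.5 Y0.5 Z88.0 F [0.3 0.2 0.7]
t12.5 X-61.5 Y0.5 Z88.0 F [ 0.2  0.1 -0.1]
t12.7 X-55.5 Y0.5 Z88.0 F [-0.1  0.6 -0.4]
t13.0 X-49.5 Y0.5 Z88.0 F [-0.6 -0.2 -0.1]
t13.2 X-43.5 Y0.5 Z88.0 F [ 0.4 -0.5 -1. ]
t13.5 X-37.5 Y0.5 Z88.0 F [0.1 0.3 0.1]
-90 585 26.6
-80 498 26.7
-70 490 26.7
-60 17191 211.3
-50 495 26.6
-40 484 26.7
-30 461 26.7
-20 519 26.7
-10 454 27.0
0 346 26.7
10 1 24.0
20 443 6.1
30 274 5.7
40 0
```

View pics/c3.png

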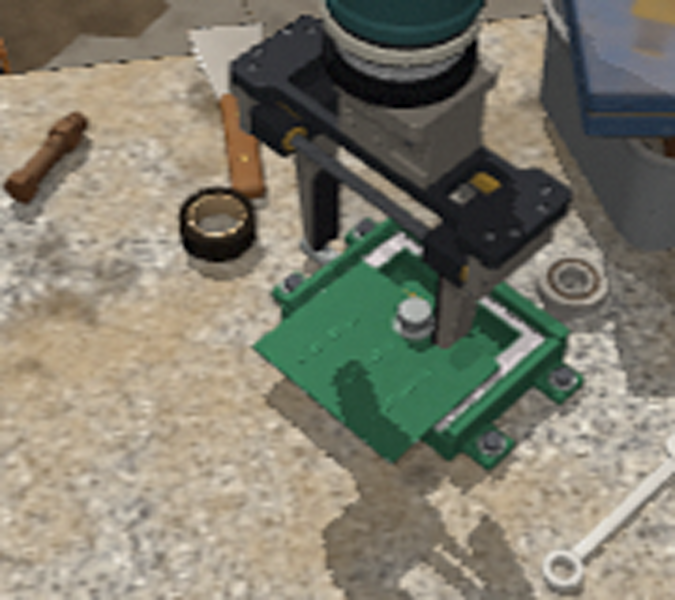

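The cover has flipped and lies flat on the seat, outside up, with its screw head at (413,318). The plain edge, from (255,347) to (390,460), sticks out past the wall. I'll measure it and go behind it.

Run:
```python
from h import *
go(-.05,.0005,.12,rate=.3,v=0); go(-.16,.0005,.12,rate=.3,v=0)
def rep(n,Q):
    m=(Q[...,2]>23)&(Q[...,2]<30.5)&(abs(Q[...,1])<90)&(Q[...,0]>-120)&(Q[...,0]<-58)
    A=Q[m]; print(n,m.sum(),A[:,2].mean() if len(A) else 0)
    for y in range(-60,61,20):
        b=A[abs(A[:,1]-y)<4]; print("  y",y,len(b),np.percentile(b[:,0],[0,2]).round(1) if len(b) else "")
    for x in(-90,-80,-70,-62):
        b=A[abs(A[:,0]-x)<3]; print("  x",x,len(b),np.percentile(b[:,1],[0,1,99,100]).round(1) if len(b) else "")
p,d=viewer.read_camera("top"); rep("top",hframe(cloud(viewer.camera_info("top"),d)))
p,d,P=wcover(); rep("wrist",hframe(P))
print(env.sense()["t"])
```

```text
top 821 26.575521006073604
  y -60 37 [-92.4 -92. ]
  y -40 56 [-92.7 -92.4]
  y -20 56 [-92.7 -91.4]
  y 0 52 [-92.  -91.4]
  y 20 56 [-92.4 -91.7]
  y 40 56 [-92.4 -91.7]
  y 60 16 [-91.7 -91.1]
  x -90 134 [-60.4 -59.7  55.9  56.6]
  x -80 143 [-61.4 -59.9  57.   57.6]
  x -70 140 [-60.7 -59.2  57.6  58.2]
  x -62 145 [-61.5 -60.3  56.7  58. ]
wrist 2221 26.462965683461153
  y -60 58 [-92.5 -92.4]
  y -40 145 [-92.9 -92.6]
  y -20 145 [-93.2 -92.9]
  y 0 136 [-93.4 -92.9]
  y 20 149 [-92.9 -92.7]
  y 40 150 [-93.1 -92.8]
  y 60 74 [-93.1 -92.6]
  x -90 890 [-59.6 -57.8  59.2  60.4]
  x -80 762 [-59.2 -58.   59.   60. ]
  x -70 0 
  x -62 0 
14.6417
```

Run:
```python
from h import *
go(-.125,0,.06,rate=.3,v=0); go(-.125,0,.0238,rate=.15)
go(-.104,0,.0238,rate=.1); go(-.075,0,.0238,rate=.04); go(-.069,0,.0238,rate=.03)
for X in np.arange(-68,-63,.5):
    go(X/1e3,0,.0238,rate=.02)
    f=env.sense()["wrist_force"][:2]@hx
    if f<-12: break
p,d=viewer.read_camera("scene"); cv2.imwrite("pics/c4.png",cv2.resize(p[110:270,170:350,::-1],(675,600),interpolation=cv2.INTER_CUBIC))
```

```text
t15.4 X-125.5 Y0.6 Z24.7 F [ 0.  -0.4 -0.2]
t15.8 X-103.7 Y0.6 Z24.7 F [ 0.3  0.7 -0.6]
t16.6 X-74.5 Y-0.2 Z23.7 F [-0.1 -0.6  0.7]
t17.0 X-68.5 Y-0.0 Z23.8 F [0.6 0.3 0.6]
t17.2 X-67.9 Y0.0 Z23.8 F [-0.   0.8  0.1]
t17.5 X-67.7 Y0.0 Z23.8 F [-0.4  0.7  0.2]
t17.8 X-67.1 Y-0.0 Z23.8 F [-2.4 -0.3 -0.2]
t18.0 X-66.4 Y0.0 Z23.8 F [-1.4  1.1  0.4]
t18.2 X-65.9 Y-0.0 Z23.8 F [ 0.2  0.5 -0.1]
t18.5 X-65.4 Y0.0 Z23.8 F [-1.6 -0.   0.2]
t18.8 X-64.9 Y-0.0 Z23.8 F [-0.5 -0.1  0.2]
t19.0 X-64.5 Y-0.0 Z23.8 F [-0.6  0.9  0.6]
t19.2 X-64.4 Y-0.0 Z23.8 F [-3.   0.4  0.9]
t19.5 X-64.3 Y-0.0 Z23.8 F [-6.5  0.5  0.6]
```

View pics/c4.png

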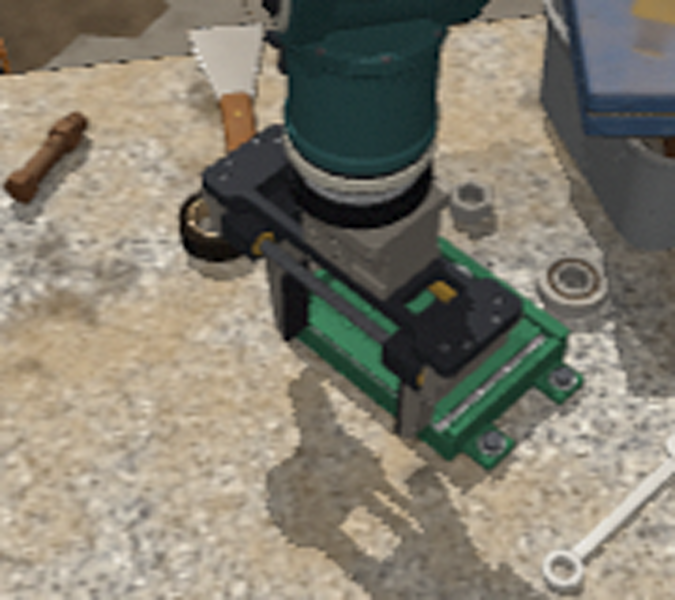

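The cover sits between the cheeks in the picture, and the force rises at X = -64.5, which indicates the end stop. I'll push firmly once more, back off, press from above with shut fingers and check.

Run:
```python
from h import *
go(-.0625,0,.0238,rate=.02); go(-.1,0,.0238,rate=.15); go(-.1,0,.1,rate=.3,v=0)
effector.grasp(5); go(-.01,0,.07,rate=.3,v=0); go(-.01,0,.032,rate=.1)
for z in np.arange(30,22,-1):
    go(-.01,0,z/1e3,rate=.03)
    if env.sense()["wrist_force"][2]>10: break
go(-.01,0,.1,rate=.2,v=0); go(-.17,0,.22,rate=.4,v=0)
p,d,P=wcover(); Q=hframe(P); p2,d2=viewer.read_camera("top"); Q2=hframe(cloud(viewer.camera_info("top"),d2))
cv2.imwrite("pics/c5.png",cv2.resize(np.hstack([p2[130:260,200:340],p[40:300,116:396][::2,::2]])[...,::-1],(800,371),interpolation=cv2.INTER_CUBIC))
for n,q in(("w",Q),("t",Q2)):
    for y in(-45,0,45):
        m=(abs(q[...,1]-y)<4); print(n,y,[(x,np.median(q[m&(abs(q[...,0]-x)<1.5)][:,2]).round(1)) for x in list(range(-60,-50,2))+[-30,0,20,30]+list(range(40,62,3)) if (m&(abs(q[...,0]-x)<1.5)).any()])
    for x in(-40,0,20):
        m=abs(q[...,0]-x)<4; print(n,"x",x,[(y,np.median(q[m&(abs(q[...,1]-y)<1)][:,2]).round(1)) for y in list(range(-70,-54,2))+list(range(56,72,2)) if (m&(abs(q[...,1]-y)<1)).any()])
```

```text
t19.8 X-64.3 Y0.0 Z23.8 F [-7.1  0.3  1.8]
t20.2 X-99.0 Y0.2 Z23.9 F [ 1.6  0.8 -0.5]
t22.9 X-10.5 Y0.1 Z32.0 F [0.3 0.4 0.3]
t23.2 X-10.0 Y0.3 Z30.4 F [-0.1 -0.9 -0.3]
t23.4 X-10.0 Y0.1 Z29.1 F [ 0.7  0.2 -0.3]
t23.7 X-10.0 Y-0.1 Z27.9 F [ 0.2  0.  -0.3]
t23.9 X-9.9 Y0.1 Z27.5 F [-1.3 -0.6  5.6]
t24.2 X-9.9 Y0.1 Z27.4 F [-2.2 -4.8 15.5]
w -45 []
w 0 [(20, np.float64(37.3)), (30, np.float64(41.4)), (40, np.float64(40.6)), (49, np.float64(30.4)), (52, np.float64(30.3)), (55, np.float64(29.5))]
w 45 []
w x -40 []
w x 0 []
w x 20 []
t -45 [(-60, np.float64(0.0)), (-58, np.float64(-0.4)), (-56, np.float64(10.2)), (-54, np.float64(24.8)), (-52, np.float64(26.4)), (-30, np.float64(26.7)), (0, np.float64(25.8)), (20, np.float64(25.3)), (30, np.float64(27.3)), (40, np.float64(26.8)), (43, np.float64(25.6)), (46, np.float64(28.5)), (49, np.float64(31.0)), (52, np.float64(31.0)), (55, np.float64(30.7)), (61, np.float64(0.6))]
t 0 [(-60, np.float64(-1.2)), (-58, np.float64(-0.9)), (-56, np.float64(4.5)), (-54, np.float64(26.1)), (-52, np.float64(27.1)), (-30, np.float64(26.5)), (0, np.float64(2
[... 1115 characters left out ...]
(21.9)), (-62, np.float64(22.9)), (-60, np.float64(25.4)), (-58, np.float64(26.3)), (-56, np.float64(26.1)), (56, np.float64(25.6)), (58, np.float64(23.7)), (60, np.float64(21.7)), (62, np.float64(23.4)), (64, np.float64(26.2)), (66, np.float64(28.1)), (68, np.float64(23.5)), (70, np.float64(25.6))]
t x 20 [(-70, np.float64(26.2)), (-68, np.float64(26.0)), (-66, np.float64(23.9)), (-64, np.float64(20.5)), (-62, np.float64(25.5)), (-60, np.float64(27.0)), (-58, np.float64(24.1)), (-56, np.float64(26.9)), (56, np.float64(26.9)), (58, np.float64(24.6)), (60, np.float64(21.6)), (62, np.float64(24.7)), (64, np.float64(26.7)), (66, np.float64(27.2)), (68, np.float64(26.6)), (70, np.float64(28.5))]
```

View pics/c5.png

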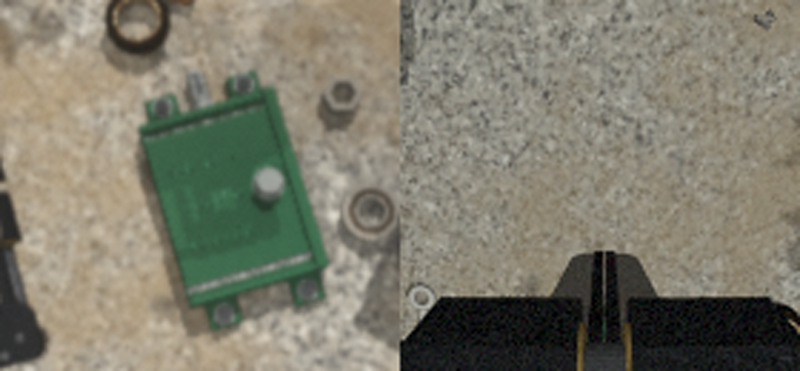

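The left panel shows the cover lying flush in the housing. Its screw head is at (267,185), equal light strips show at both cheeks, and there is no gap at the end stop. The loose parts haven't moved. I'm handing the job in.

Run:
```python
from h import *
effector.release(); env.pause(.3); print(env.sense()["t"], workorder.finish_job())
```

```text
the job is handed in; nothing more can be done
27.1333 None
```

The cover was pushed to the plain wall, tipped over onto the housing and pushed home until the force rose at the end stop; the last picture shows it flat between the cheeks with no gap there. The job was handed in at 27 s with the gripper open and clear and the loose parts untouched, and no verdict came back.

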